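# Hold the infrared thermometer over the black-body cavity

## Robot

A 7-joint arm with a two-finger parallel gripper is mounted at the origin on the work surface. World frame = base frame: x ahead of the robot, y to its left, z up, the work surface at z = 0. Lengths are in m, angles in rad, forces in N, time in s.
With the tool pointing down it reaches from about 0.425 to 0.925 m from the base axis. Payload 6.8 kg.
Tool frame: the origin (TCP) lies at the very end of the fingers, on their centre line; the grasp point (between the pads) lies 19 mm behind it; z points along the fingers, y is the line along which they close (so a half turn about z gives the same grasp; the last joint's range is limited). The gripper opens to 85 mm and grips with 20 to 120 N. Pads are 22 mm wide; open, the fingers measure 114 mm over their backs; the gripper's body (76 mm by 85 mm) begins 54 mm behind the grasp point. The pads swing forward as they close: fully open they stand 13 mm farther back than shut.
Start: joints at [-1.21, 0.477, 0.022, 1.555, -0.011, 1.109, -0.083], TCP at [0.305, 0.602, 0.231] pointing down, gripper open.
Joint ranges: [-2.96, 2.96], [-0.34, 2.1], [-1.41, 1.46], [0.24, 2.44], [-1.37, 4.51], [0.17, 1.92], [-2.96, 2.96]. Speed limits (rad/s): [2.39, 2.39, 3.14, 3.14, 3.14, 3.14, 3.14].

## Interface

Orientations are given as a rotation vector (axis times angle).
In Python, from bench import get_obs, viewer, r gives the robot as it stands. The module is installed in compiled form; this text tells all that it offers.
- The arm moves only by the tool play_rows, never from a script. Its argument "commands" is a list that holds one entry, the list of rows, each a list of 5 numbers: the gripper's target within -1 to 1 (shut at 1, half-way at 0, fully open at -1), then the shift along the tool's x, y, z scaled (see below), then the turn about the tool's z scaled (see below). A call has 1 to 12 rows; each row is the pose to reach, as a shift and turn from the pose commanded when the call began, along the tool's axes at that moment; what a row does not reach only later rows make up. The controller multiplies each number of a shift by 0.2 m and each number of a turn by pi/2 rad. A row lasts 1/12 s, in which the tool goes at most 41.7 mm and 7.16 degrees, less where a joint would pass 70% of its speed; a pose out of reach is approached as far as the arm can. A call with a number of a shift or a turn outside -1 to 1 is refused whole. A call with a gripper value outside its range is refused whole. The fingers move at their own pace and stop on an object; "grip_force" is the grip in N (left out, the last holds). Time passes only in rows, so rows that repeat a pose let the fingers close. It gives the time, the measured TCP pose, the force, the opening and the grip force at its end, in the units of the state.
- get_obs(): the state, without advancing time (a new reading comes with each control period).
- viewer.grab_frame(name): name is "side" or "top"; returns a dict with "pixels" (480x640x3 uint8, red, green, blue), "fovy" (degrees; the focal length in pixels is half the picture's height over the tangent of half this angle, whatever the lens; pixels are square), "cx", "cy" (the principal point, pixels), "distortion" ([k1, k2, p1, p2, k3] as OpenCV has them; the pictures are not rectified), "world_to_cam" (4x4, takes a point from world to camera coordinates). Camera axes: x right, y up, looking along -z (the intrinsics and any distortion apply to the point x, -y, -z); pixel columns grow to the right and rows downward; lengths in m; the calibration is good to about 2 mm. A picture is of the moment at which its call begins. There is no depth.
- r.hand_in(): hands the job in; it is judged then, once.
Trained networks look in a picture, given as the dict that the camera call returned (one of the last four; its "shot" number tells which), for a name from the list of things; names that differ only in an ending like _2 or _b are one class to them, and where a whole thing is asked for, a point or a joint stands for the part that bears it (a point fixed in the world has none). Each returns a list of dicts, best first, with "score" (0 to 1); they miss things now and then, are a little off and sometimes report something else, mostly with a low value. They report only what shows in the picture. A call takes as long as a camera call. They do not tell look-alikes from the thing itself.
- viewer.trace(picture, thing): "pixels" (480x640 bool, what is visible of it) and "rect" ([left, top, right, bottom] in pixels, round what is visible of it).
The state is a dict: "clock": time; "joints": joint angles; "qvel": joint speeds; "tau": joint torques, N m; "tcp_pos": TCP position; "orientation": TCP orientation; "contact_force": force on the tool from outside, world axes, zero at the start; "moment": the same for the moment, N m; "grip_width": finger opening in m; "gripper_force": force on a finger pad.
Only numpy, scipy, OpenCV 4.12 (cv2) and the standard library are available. Lean on these libraries where they do the work, as an engineer would, in place of code of your own. Each camera call takes 0.05 s, during which the arm holds its last target. There are 200 camera calls.

## Task

Check the infrared thermometer against the calibrator: lift it up and off the hook of its stand, carry it across without knocking the basket, its contents or the recorder, and hold it still and upright, lens pointing down, centred over the round black cavity in the calibrator's top, with the lens two centimetres above the metal collar (one to three will do). It is a non-contact reading, so never touch the calibrator; finish while still holding the thermometer there, do not put it down or let go.

Things in the scene. Friction and masses are not known exactly. Their poses are not given: they have to be found in the camera images.
- thermometer: Stick-shaped infrared thermometer, white plastic, 138 mm long, about 0.12 kg, hanging lens down. Origin: centre of the lens face, its lower end; z up along the stick, y across its width. Round grey nose, 30 mm across, to z = 18 mm; body 36 mm wide (y), 24 thick (x), to z = 107; then a hanging frame, also 36 wide but 12 thick, to z = 138. Grip it across y from above at z = 105 to 120 mm.
- thermometer_lens (a point): Centre of the thermometer's lens face (the same point as its origin).
- thermometer_eye (a point): Middle of the upper edge of the opening through the thermometer's hanging frame, 130 mm above the lens. The opening runs through along x, 18 mm wide (y) and 22 mm high (z = 108 to 130 mm); the hook's wire passes through it, and the hook's raised end reaches the height of the thermometer's top (z = 138 mm).
- stand: Small laboratory stand, cannot be moved: grey base plate 170 x 105 x 10 mm (x, y, z); steel rod, 10 mm diameter, 250 mm high, at x = 60 mm; on it a boss head 25 mm wide (with a screw out to y = 36 mm), its top at 227 mm, that holds a wire hook running level towards the stand's -x. Origin: centre of the base's underside; z up.
- stand_hook (a point): Top of the hook's 6 mm wire, 215 mm above the table, at x = -22 mm of the stand; the thermometer hangs within 5 mm of it. From x = -34 to -42 mm the wire's end turns up by 8 mm; it ends at x = -45 mm. The thermometer comes off when raised 9 to 15 mm (12 is best), then drawn level along the stand's -x by 40 mm or more.
- calibrator: Bench calibrator, a grey instrument case 160 x 130 x 60 mm (x, y, z) with a display on its -x face, cannot be moved. On the middle of its top stands a bright metal collar, 60 mm outside and 42 mm inside diameter, its rim 72 mm above the table; inside it a round black cavity, 52 mm deep, open upwards. Origin: centre of the underside; z up.
- calibrator_rim (a point): Centre of the cavity's mouth, at the level of the collar's upper rim, 72 mm above the table; z up.
- basket: Bystander: cream lattice basket 280 x 150 x 79 mm (x, y, height with its rim) standing between the stand and the calibrator. Origin: centre of the underside. To be left in place.
- bottle: Bystander: clear bottle, 48 mm diameter, 125 mm high, standing in the basket; its top is 130 mm above the table. Origin: centre of the underside. To be left standing.
- carton: Bystander: plain paper carton 60 x 85 x 100 mm standing in the basket, top 105 mm above the table. Origin: centre of the underside. To be left standing.
- recorder: Bystander: handheld pulse recorder leaning in a wooden rest, 105 x 84 mm, 150 mm high, beyond the basket. Origin: centre of the underside of the rest. To be left in place.
Not all that is in view belongs to the job. Several things have the shape of the thermometer; the one meant has the colours described above. What is shaped like the calibrator but blue or purple is not meant.

How it is judged:
By the outcome, as a careful person would: the job done as asked, in the order asked, and still so for the second after the job is handed in, while the arm keeps its last pose, push and grip.
It also fails if it takes over 48 s, if anything falls off the work surface, if the arm or the gripper's body presses on something with over 40 N, if the wrist force passes 120 N, or if a joint passes its speed limit or range.

## Working session

There is one attempt and no reset: what is moved stays moved. The work goes in short steps, Python scripts to look and compute and a tool call to move; the robot and the scene stay as the last step left them, time stands still between calls to the robot, and variables do not carry over. Pictures are saved under pics/ and viewed, at most 10 in all, crops included, and the job is handed in when it is done.

Besides the shell and the picture viewer there is one more tool, called after "Call:" in YAML: its name, and indented under it one key for each argument. play_rows: Moves the arm, as the interface text tells. Shifts and turns lie within -1 to 1; 1 stands for 0.2 m of shift or pi/2 rad of turn. Its arguments: {"type":"object","properties":{"commands":{"type":"array","items":{"type":"array","items":{"type":"array","items":{"type":"number","minimum":-1,"maximum":1}}}},"grip_force":{"type":"number"}},"required":["commands"]}

```bash
mkdir -p pics
cat > h.py <<'E'
import numpy as np, cv2
from bench import get_obs, viewer, r
def K(p):
    f=240/np.tan(np.radians(p["fovy"])/2); return np.array([[f,0,p["cx"]],[0,f,p["cy"]],[0,0,1.]])
def proj(p,P):
    P=np.atleast_2d(P); c=(np.c_[P,np.ones(len(P))]@np.array(p["world_to_cam"]).T)[:,:3]*[1,-1,-1]
    return cv2.projectPoints(c,np.zeros(3),np.zeros(3),K(p),np.array(p["distortion"],float))[0][:,0]
def ray(p,uv):
    n=cv2.undistortPoints(np.array([[uv]],float),K(p),np.array(p["distortion"],float))[0,0]
    M=np.array(p["world_to_cam"]);R=M[:3,:3];o=-R.T@M[:3,3];d=R.T@np.array([n[0],-n[1],-1]);return o,d/np.linalg.norm(d)
def atz(p,uv,z):
    o,d=ray(p,uv);return o+d*(z-o[2])/d[2]
def tri(p,a,q,b):
    o1,d1=ray(p,a);o2,d2=ray(q,b);s=np.linalg.lstsq(np.c_[d1,-d2],o2-o1,rcond=None)[0]
    x,y=o1+s[0]*d1,o2+s[1]*d2;return (x+y)/2,np.linalg.norm(x-y)
E
python3 - <<'E'
from h import *
np.set_printoptions(precision=4,suppress=True)
o=get_obs();print(o["tcp_pos"],o["orientation"],o["clock"])
for n in("side","top"):
    p=viewer.grab_frame(n);cv2.imwrite(f"pics/{n}0.png",p["pixels"][:,:,::-1])
    M=np.array(p["world_to_cam"]);print(n,-M[:3,:3].T@M[:3,3],p["fovy"],p["distortion"])
    for t in("thermometer","stand","calibrator","basket","bottle","carton","recorder"):
        for d in viewer.trace(p,t)[:4]: print(t,round(d["score"],2),np.round(d["rect"]))
E
```

```text
[0.3047 0.6016 0.2303] [-0.7295 -3.0554  0.0029] 0.0
side [ 0.168  -0.4159  0.8431] 55.95655757639737 [-0.0775  0.      0.      0.      0.    ]
thermometer 0.63 [413. 319. 447. 376.]
thermometer 0.59 [440. 414. 470. 459.]
stand 0.76 [381. 272. 457. 424.]
stand 0.32 [414. 318. 447. 370.]
calibrator 0.81 [185. 159. 258. 221.]
calibrator 0.73 [226. 193. 311. 261.]
calibrator 0.63 [120. 211. 208. 283.]
basket 0.58 [215. 250. 368. 382.]
bottle 0.88 [260. 298. 284. 344.]
bottle 0.51 [414. 320. 448. 370.]
carton 0.69 [299. 259. 347. 316.]
recorder 0.84 [358. 213. 411. 276.]
recorder 0.44 [420. 317. 446. 375.]
recorder 0.28 [230. 193. 310. 263.]
top [0.5098 0.0378 1.413 ] 53.73025506308483 [-0.0724  0.      0.      0.      0.    ]
thermometer 0.58 [456. 253. 482. 267.]
thermometer 0.53 [420. 230. 441. 245.]
thermometer 0.43 [219. 201. 265. 263.]
stand 0.75 [388. 201. 443. 269.]
calibrator 0.96 [174. 280. 226. 338.]
calibrator 0.83 [217. 199. 266. 259.]
calibrator 0.64 [142. 198. 206. 268.]
basket 0.67 [297. 216. 357. 325.]
bottle 0.73 [313. 230. 345. 253.]
bottle 0.68 [317. 279. 331. 301.]
carton 0.67 [312. 229. 344. 254.]
carton 0.42 [295. 218. 356. 324.]
recorder 0.95 [306. 159. 350. 194.]
```

View pics/side0.png

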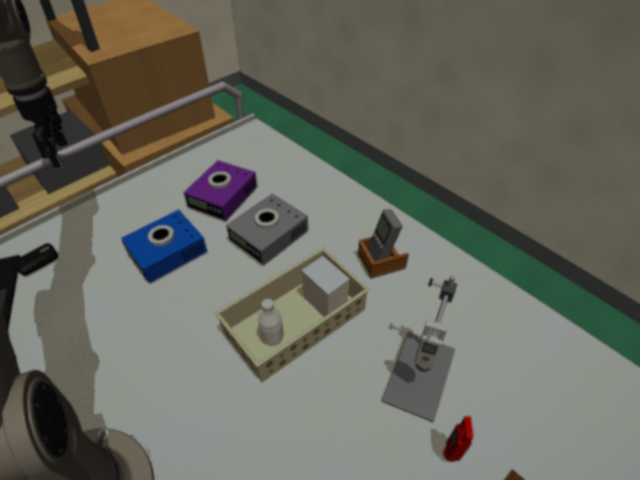

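View pics/top0.png

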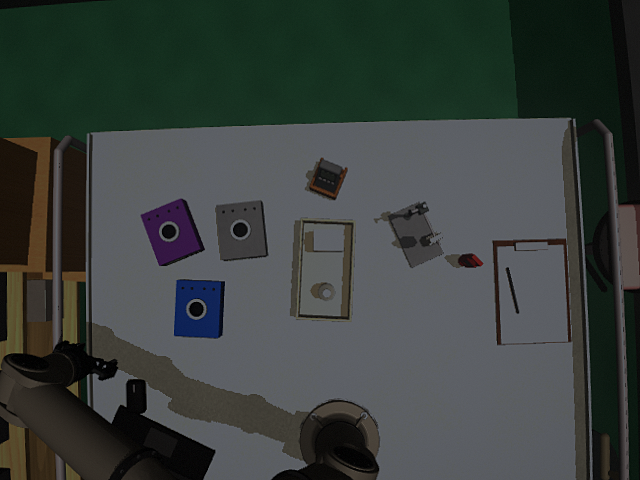

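The side view shows the grey calibrator with its collar at about (266,217). The white thermometer hangs on the stand at about (430,345), and the red look-alike is at (458,438). In the top view the collar is at (240,230), the stand base at (415,235) and the thermometer at (432,240). Next I'll enlarge these areas and estimate poses.

```bash
cat > m.py <<'E'
from h import *
np.set_printoptions(precision=4,suppress=True)
S=viewer.grab_frame("side");T=viewer.grab_frame("top")
def crop(p,x,y,w,h,k): return cv2.resize(p["pixels"][y:y+h,x:x+w,::-1],(w*k,h*k),interpolation=cv2.INTER_CUBIC)
a=crop(S,375,265,100,150,4);b=crop(T,370,190,100,75,4)
c=cv2.convertScaleAbs(b,alpha=1.6)
cv2.imwrite("pics/st.png",np.hstack([a,np.vstack([c,cv2.convertScaleAbs(crop(T,205,190,100,75,4),alpha=1.6)])]))
# cavity: dark blob inside collar
for p,(u,v),n in((S,(266,217),"S"),(T,(240,230),"T")):
    g=p["pixels"].astype(float).mean(2);w=g[v-14:v+15,u-16:u+17]
    m=(w<np.percentile(w,5)+0.35*(np.median(w)-w.min())).astype(np.uint8)
    N,l,s,c=cv2.connectedComponentsWithStats(m);i=l[14,16];print(n,i,s[i],c[i]+[u-16,v-14],atz(p,c[i]+[u-16,v-14],.072))
# stand base: mask -> top
for p,n in((S,"S"),(T,"T")):
    for d in viewer.trace(p,"thermometer")[:3]:
        ys,xs=np.nonzero(d["pixels"]);print(n,d["score"],d["rect"],xs.mean(),ys.mean())
E
python3 m.py
```

```text
S 1 [10 10 14  8 92] [266.413 216.5  ] [0.6204 0.2668 0.072 ]
T 1 [  9   7  14  14 154] [239.7013 229.4221] [0.6223 0.2674 0.072 ]
S 0.97 [441.6, 410.3, 470.8, 461.6] 458.76931447225246 439.80848748639823
S 0.57 [225.4, 197.8, 309.2, 267.0] 266.9524874231414 228.20793739519286
T 0.71 [420.8, 233.2, 443.4, 246.1] 430.4468085106383 238.76170212765956
T 0.71 [458.3, 253.9, 481.6, 266.9] 469.9128630705394 260.4813278008299
```

View pics/st.png

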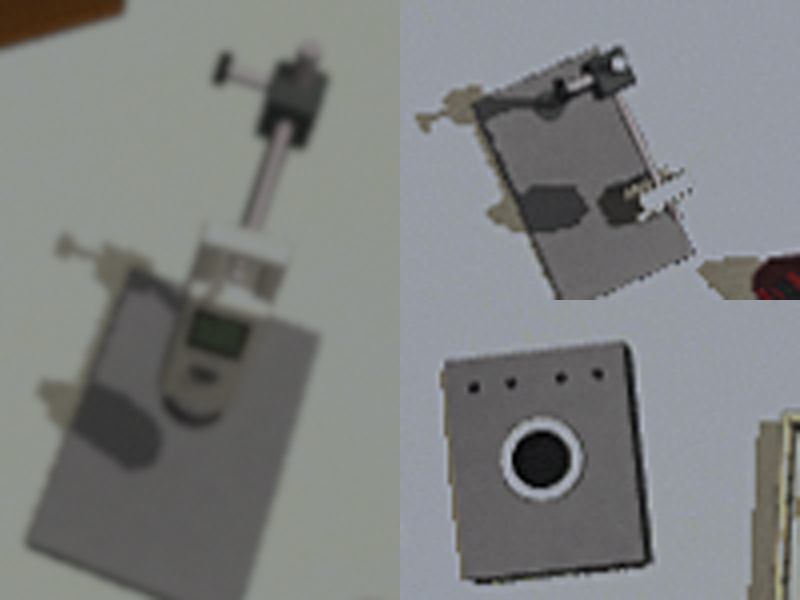

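```bash
cat > f.py <<'E'
from h import *
from scipy.optimize import least_squares
np.set_printoptions(precision=4,suppress=True)
S=viewer.grab_frame("side");T=viewer.grab_frame("top")
def W(q,L): 
    c,s=np.cos(q[2]),np.sin(q[2]);L=np.atleast_2d(L).astype(float)
    return np.c_[q[0]+c*L[:,0]-s*L[:,1],q[1]+s*L[:,0]+c*L[:,1],L[:,2]]
a,b=.085,.0525
# stand pts: (local),(pixel)
PT=[((a,b,.01),(388,215.75)),((-a,b,.01),(409.5,264.5)),((-a,-b,.01),(443.75,253)),((.06,0,.25),(424.5,205.75))]
PS=[((a,b,.01),(408.25,332.5)),((a,-b,.01),(455,348.75)),((-a,b,.01),(382,400.75)),((.06,0,.25),(452.5,276.3))]
def res(q): return np.r_[(proj(T,W(q,[l for l,_ in PT]))-[u for _,u in PT]).ravel(),(proj(S,W(q,[l for l,_ in PS]))-[u for _,u in PS]).ravel()]
q0=np.r_[atz(T,(415,234),.01)[:2],-.4]
q=least_squares(res,q0).x;print("stand",q,np.degrees(q[2]));print(res(q).reshape(-1,2))
print("hook",W(q,(-.022,0,.215)),"-x dir",-np.cos(q[2]),-np.sin(q[2]))
# thermometer: triangulate frame top ends
z0=.215-.130
h=W(q,(-.022,0,0))[0]
t=[h[0],h[1],q[2]]
for L in [(0,.018,.138),(0,-.018,.138),(0,.018,.107),(0,-.018,.107),(0,0,0),(-.012,.018,.107),(-.012,-.018,.107)]:
    P=W(t,np.array(L)+[0,0,z0]);print(L,"S",((proj(S,P)-[375,265])*4)[0],"T",((proj(T,P)-[370,190])*4+[400,0])[0])
print(tri(S,(375+246/4,265+234/4),T,(370+268/4,190+190/4)))
print("basket corners T",[atz(T,c,.079)[:2] for c in((298,218),(355,219),(352,321),(293,319))])
print("rec",atz(T,(328,177),.1))
E
python3 f.py
```

```text
stand [ 0.5979 -0.2449  0.3924] 22.484310457460253
[[-0.2772 -0.1156]
 [ 2.0844  3.4402]
 [-0.0685  0.436 ]
 [ 0.2768  0.0006]
 [-0.3381 -1.9746]
 [ 0.895  -0.9609]
 [-0.3603 -0.8858]
 [ 0.6822  0.2908]]
hook [[ 0.5775 -0.2533  0.215 ]] -x dir -0.9239842896735122 -0.3824304282304626
(0, 0.018, 0.138) S [208.8433 217.6343] T [638.5747 198.4437]
(0, -0.018, 0.138) S [295.1656 247.8671] T [690.1892 175.1743]
(0, 0.018, 0.107) S [196.1263 258.5397] T [627.6517 201.2013]
(0, -0.018, 0.107) S [279.6355 288.288 ] T [677.9945 178.5138]
(0, 0, 0) S [194.7778 396.0766] T [617.0414 199.2894]
(-0.012, 0.018, 0.107) S [188.2547 281.1673] T [635.4296 218.1655]
(-0.012, -0.018, 0.107) S [272.4917 311.4576] T [685.7858 195.4467]
(array([ 0.5745, -0.2537,  0.2259]), np.float64(0.002642947201453825))
basket corners T [array([0.6495, 0.0999]), array([ 0.6421, -0.0612]), array([ 0.3563, -0.0439]), array([0.3659, 0.1209])]
rec [0.7603 0.0121 0.1   ]
```

```bash
cat > f2.py <<'E'
exec(open('f.py').read().split("q0=")[0])
del PT[1]
q=least_squares(res,[.598,-.245,.39]).x;print("stand",q,np.degrees(q[2]));print(res(q).reshape(-1,2))
h=W(q,(-.022,0,.215))[0];print("hook",h)
ims=[]
for p,(x,y,w,hh) in((S,(410,315,40,60)),(T,(410,222,40,60))):
    k=10;im=cv2.resize(p["pixels"][y:y+hh,x:x+w,::-1],(w*k,hh*k),interpolation=cv2.INTER_CUBIC)
    if p is T: im=cv2.convertScaleAbs(im,alpha=1.6)
    t=[h[0],h[1],q[2]]
    for col,z,hx in(((0,0,255),.138,.006),((0,200,0),.107,.012)):
        P=W(t,[(i*hx,j*.018,z+.085) for i,j in((1,1),(1,-1),(-1,-1),(-1,1))])
        cv2.polylines(im,[np.int32((proj(p,P)-[x,y]+.5)*k)],True,col,1)
    P=W(q,[(.045,0,.212),(-.045,0,.212)]);cv2.polylines(im,[np.int32((proj(p,P)-[x,y]+.5)*k)],False,(255,0,0),1)
    ims.append(im)
cv2.imwrite("pics/ov.png",np.hstack(ims))
E
python3 f2.py
```

```text
stand [ 0.597  -0.2456  0.4005] 22.945722121465007
[[-0.1636  0.3973]
 [ 0.3427  0.5026]
 [ 0.4178  0.4287]
 [-0.6959 -1.4666]
 [ 0.6638 -0.7516]
 [-0.1139  0.0135]
 [ 0.4566  0.7357]]
hook [ 0.5767 -0.2542  0.215 ]
```

View pics/ov.png

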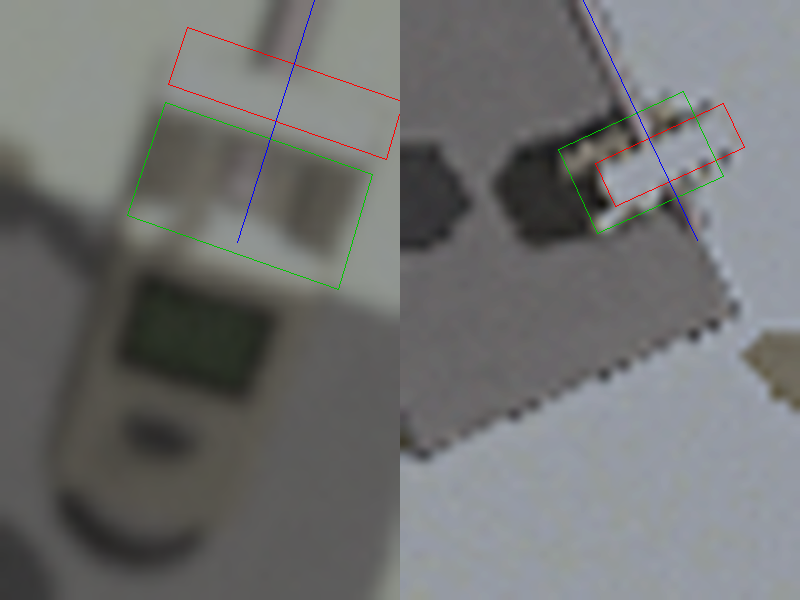

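The stand fit is good. The hook is at about (0.577, -0.254) with yaw 23°. In the enlarged views, the white bar in the top view is centred at (665,152), within 1 px of the model. I'll start the approach now.

Call:
play_rows:
  commands:
    - [[-1, -0.15, -0.15, -0.1, 0], [-1, -0.3, -0.3, -0.2, 0], [-1, -0.45, -0.45, -0.3, 0], [-1, -0.6, -0.6, -0.4, 0], [-1, -0.75, -0.75, -0.45, 0], [-1, -0.9, -0.9, -0.5, 0], [-1, -1, -1, -0.5, 0], [-1, -1, -1, -0.5, 0]]

```text
clock: 1.87
tcp_pos: [0.3964, 0.3268, 0.3331]
orientation: [0.742, 3.05, 0.001]
contact_force: [0.3, -0.7, 0.7]
grip_width: 0.0854
gripper_force: 0.0
```

Call:
play_rows:
  commands:
    - [[-1, -0.15, -0.15, 0, 0], [-1, -0.3, -0.3, 0, 0], [-1, -0.45, -0.45, 0, 0], [-1, -0.6, -0.6, 0, 0], [-1, -0.75, -0.75, 0, 0], [-1, -0.9, -0.9, 0, 0], [-1, -1, -1, 0, 0], [-1, -1, -1, 0, 0]]

```text
clock: 2.53
tcp_pos: [0.4826, 0.057, 0.3318]
orientation: [0.746, 3.05, -0.002]
contact_force: [-0.1, -0.1, -0.7]
grip_width: 0.0854
gripper_force: 0.0
```

Call:
play_rows:
  commands:
    - [[-1, -0.15, -0.15, 0, 0.05], [-1, -0.3, -0.3, 0, 0.13], [-1, -0.45, -0.45, 0, 0.2], [-1, -0.6, -0.6, 0, 0.28], [-1, -0.75, -0.75, 0, 0.36], [-1, -0.9, -0.9, 0, 0.44], [-1, -1, -1, 0, 0.52], [-1, -1, -1, 0, 0.6], [-1, -1, -1, 0, 0.68], [-1, -1, -1, 0, 0.76], [-1, -1, -1, 0, 0.84], [-1, -1, -1, 0, 0.84]]

```text
clock: 3.53
tcp_pos: [0.5694, -0.2036, 0.331]
orientation: [-2.453, -1.962, 0.001]
contact_force: [-0.4, 0.1, 0.4]
grip_width: 0.0854
gripper_force: 0.0
```

```bash
cat > g.py <<'E'
import sys
from h import *
from scipy.spatial.transform import Rotation as Ro
np.set_printoptions(precision=4,suppress=True)
o=get_obs();R=Ro.from_rotvec(o["orientation"]).as_matrix();p=np.array(o["tcp_pos"])
t=np.array([float(v) for v in sys.argv[1:4]]);yaw=np.radians(float(sys.argv[4]))
d=R.T@(t-p);cy=np.arctan2(R[1,1],R[0,1]);e=(yaw-cy+np.pi/2)%np.pi-np.pi/2
print("clk",o["clock"],"tcp",p,"ydeg",np.degrees(cy),"tilt",R[2,2],"J",np.array(o["joints"]));print("cmd",d/.2,"turn",-e/(np.pi/2),"F",o["contact_force"],o["grip_width"],o["gripper_force"])
E
python3 g.py .576 -.252 .30 -67
```

```text
clk 3.5333 tcp [ 0.5694 -0.2036  0.331 ] ydeg -12.697704594833132 tilt -0.9999998345121389 J [-0.3371  0.3446  0.7672  1.6423 -0.2488  1.2563  0.2569]
cmd [-0.2287  0.0856  0.1549] turn 0.6033588378351875 F [-0.4067  0.0725  0.3719] 0.08541039754743586 0.0
```

Call:
play_rows:
  commands:
    - [[-1, -0.06, 0.02, 0.03, 0.08], [-1, -0.12, 0.04, 0.06, 0.16], [-1, -0.18, 0.06, 0.1, 0.24], [-1, -0.23, 0.086, 0.13, 0.32], [-1, -0.23, 0.086, 0.155, 0.4], [-1, -0.23, 0.086, 0.155, 0.48], [-1, -0.23, 0.086, 0.155, 0.56], [-1, -0.23, 0.086, 0.155, 0.6], [-1, -0.23, 0.086, 0.155, 0.6], [-1, -0.23, 0.086, 0.155, 0.6]]

```text
clock: 4.37
tcp_pos: [0.5762, -0.2524, 0.3001]
orientation: [-3.074, -0.649, 0.001]
contact_force: [-0.0, -0.1, 0.1]
grip_width: 0.0854
gripper_force: 0.0
```

```bash
python3 g.py .576 -.252 .175 -67
python3 - <<'E'
from h import *
ims=[]
for n,(x,y,w,h) in(("side",(380,250,100,150)),("top",(385,190,100,150))):
    p=viewer.grab_frame(n);im=cv2.resize(p["pixels"][y:y+h,x:x+w,::-1],None,fx=4,fy=4,interpolation=cv2.INTER_CUBIC)
    ims.append(cv2.convertScaleAbs(im,alpha=1.4))
cv2.imwrite("pics/ap.png",np.hstack(ims))
E
```

```text
clk 4.3667 tcp [ 0.5762 -0.2524  0.3001] ydeg -66.16416667032728 tilt -0.9999999061436903 J [-0.359   0.4894  0.9755  1.6335 -0.4228  1.2471 -0.4552]
cmd [ 0.0001 -0.0019  0.6253] turn 0.009287036996363714 F [-0.0118 -0.0693  0.0518] 0.08543316737663628 0.0
```

View pics/ap.png

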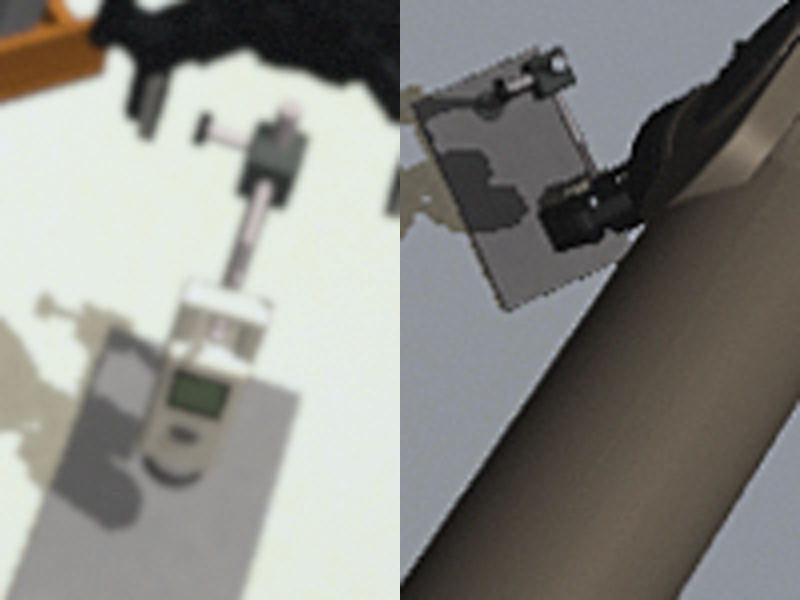

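The side view shows the thermometer's top bar from about (427,321) to (447,325), and the gripper is above it and clear. I'll check the bar's yaw and position at its known height.

Run:
```python
from h import *
np.set_printoptions(precision=4,suppress=True)
p=viewer.grab_frame("side");x,y=380,250
for n,a,b,z in(("top edge",(186,283),(273,299),.223),("body shoulder",(168,343),(247,368),.192),("display top",(172,371),(226,380),.17)):
    A,B=[atz(p,(x+u/4,y+v/4),z) for u,v in(a,b)];d=A-B
    print(n,A,B,(A+B)/2,np.linalg.norm(d),"yaw",np.degrees(np.arctan2(d[1],d[0]))-90)
```

```text
top edge [ 0.5678 -0.2374  0.223 ] [ 0.5872 -0.2668  0.223 ] [ 0.5775 -0.2521  0.223 ] 0.03520190895415733 yaw 33.58194048282665
body shoulder [ 0.5588 -0.2417  0.192 ] [ 0.573  -0.2719  0.192 ] [ 0.5659 -0.2568  0.192 ] 0.033388999232681904 yaw 25.204635555422954
display top [ 0.5624 -0.2456  0.17  ] [ 0.5755 -0.2644  0.17  ] [ 0.5689 -0.255   0.17  ] 0.02287522308423916 yaw 35.09150745815593
```

The top bar, shoulder and display readings put the thermometer's yaw at about 30° and its centre at (0.577, -0.252). Now I'll descend.

Call:
play_rows:
  commands:
    - [[-1, 0, 0, 0.08, -0.02], [-1, 0, 0, 0.16, -0.04], [-1, 0, 0, 0.24, -0.06], [-1, 0, 0, 0.32, -0.06], [-1, 0, 0, 0.4, -0.06], [-1, 0, 0, 0.46, -0.06], [-1, 0, 0, 0.52, -0.06], [-1, 0, 0, 0.56, -0.06], [-1, 0, 0, 0.6, -0.06], [-1, 0, 0, 0.62, -0.06], [-1, 0, 0, 0.62, -0.06]]
  grip_force: 30

```text
clock: 5.43
tcp_pos: [0.5757, -0.2526, 0.1756]
orientation: [-3.041, -0.785, 0.001]
contact_force: [-0.3, 0.4, 0.0]
grip_width: 0.0855
gripper_force: 0.0
```

```bash
python3 g.py .576 -.252 .175 -61
python3 - <<'E'
from h import *
p=viewer.grab_frame("side");x,y,w,h=380,250,100,150
cv2.imwrite("pics/gr.png",cv2.convertScaleAbs(cv2.resize(p["pixels"][y:y+h,x:x+w,::-1],None,fx=4,fy=4,interpolation=cv2.INTER_CUBIC),alpha=1.4))
E
```

```text
clk 5.4333 tcp [ 0.5757 -0.2526  0.1756] ydeg -61.05041323192551 tilt -0.9999994730577695 J [-0.2793  0.5965  0.8572  1.7655 -0.5201  1.0239 -0.2922]
cmd [ 0.0027 -0.0021  0.0028] turn -0.0005601470213946055 F [-0.2516  0.4408  0.0172] 0.08548537540110385 0.0
```

View pics/gr.png

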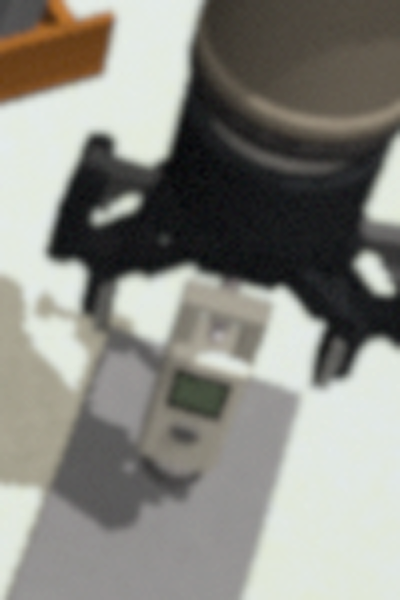

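The fingers stand astride the thermometer, with tips at about (100,310) and (330,375) in the crop and the stick centred between them. Closing.

Call:
play_rows:
  commands:
    - [[-0.5, 0, 0, 0, 0], [-0.2, 0, 0, 0, 0], [0, 0, 0, 0, 0], [0.1, 0, 0, 0, 0], [0.2, 0, 0, 0, 0], [0.3, 0, 0, 0, 0], [0.5, 0, 0, 0, 0], [1, 0, 0, 0, 0], [1, 0, 0, 0, 0], [1, 0, 0, 0, 0], [1, 0, 0, 0, 0]]
  grip_force: 35

```text
clock: 6.4
tcp_pos: [0.5762, -0.2529, 0.1767]
orientation: [3.042, 0.785, 0.001]
contact_force: [-0.7, 0.9, 6.0]
grip_width: 0.0355
gripper_force: 35.8
```

```bash
python3 g.py .576 -.252 .175 -61
python3 - <<'E'
from h import *
p=viewer.grab_frame("side");x,y,w,h=380,250,100,150
cv2.imwrite("pics/gr2.png",cv2.convertScaleAbs(cv2.resize(p["pixels"][y:y+h,x:x+w,::-1],None,fx=4,fy=4,interpolation=cv2.INTER_CUBIC),alpha=1.4))
E
```

```text
clk 6.4 tcp [ 0.5762 -0.2529  0.1767] ydeg -61.06301160931204 tilt -0.9999998423729197 J [-0.2796  0.5953  0.8581  1.7645 -0.5199  1.0245 -0.2925]
cmd [ 0.0013 -0.0045  0.0084] turn -0.0007001289923560782 F [-0.7143  0.8844  5.9866] 0.03554764561185707 35.765949908858516
```

View pics/gr2.png

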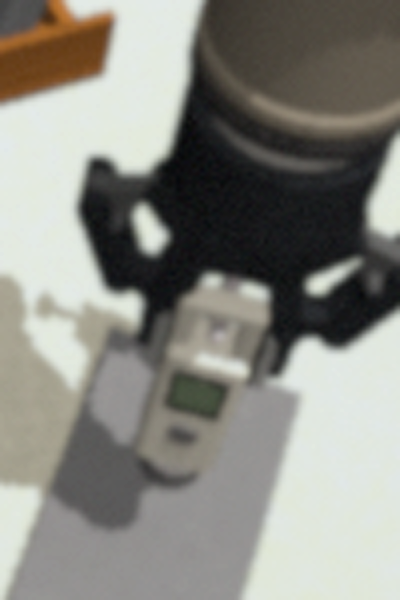

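The grip is firm: the opening is 35.5 mm and the stick sits centred at crop (200,390). I'll lift 12 mm.

Call:
play_rows:
  commands:
    - [[1, 0, 0, -0.015, 0], [1, 0, 0, -0.03, 0], [1, 0, 0, -0.045, 0], [1, 0, 0, -0.06, 0], [1, 0, 0, -0.065, 0], [1, 0, 0, -0.065, 0], [1, 0, 0, -0.065, 0]]

```text
clock: 7.03
tcp_pos: [0.576, -0.2527, 0.1893]
orientation: [-3.042, -0.785, -0.0]
contact_force: [0.1, -0.2, -1.3]
grip_width: 0.0355
gripper_force: 35.4
```

```bash
python3 g.py .576 -.252 .187 -61
```

```text
clk 7.0333 tcp [ 0.576  -0.2527  0.1893] ydeg -61.05754748797352 tilt -0.9999999972648866 J [-0.2881  0.5818  0.8698  1.754  -0.5066  1.0463 -0.3024]
cmd [ 0.0018 -0.0031  0.0114] turn -0.000639416533039193 F [ 0.1376 -0.2203 -1.2879] 0.035487492267215454 35.44315120205283
```

It hangs free: the force is 1.3 N, which matches its weight. Now I'll draw it level along the stand's -x.

Call:
play_rows:
  commands:
    - [[1, -0.03, -0.003, 0, 0], [1, -0.06, -0.006, 0, 0], [1, -0.09, -0.009, 0, 0], [1, -0.12, -0.012, 0, 0], [1, -0.12, -0.012, 0, 0]]

```text
clock: 7.45
tcp_pos: [0.5519, -0.2636, 0.1894]
orientation: [-3.043, -0.781, 0.001]
contact_force: [-0.1, -0.4, -0.3]
grip_width: 0.0353
gripper_force: 35.5
```

Call:
play_rows:
  commands:
    - [[1, -0.04, -0.004, 0, 0], [1, -0.08, -0.008, 0, 0], [1, -0.12, -0.012, 0, 0], [1, -0.16, -0.017, 0, 0], [1, -0.2, -0.02, 0, 0], [1, -0.22, -0.023, 0, 0], [1, -0.22, -0.023, 0, 0]]

```text
clock: 8.03
tcp_pos: [0.5118, -0.2803, 0.1895]
orientation: [-3.042, -0.782, 0.0]
contact_force: [0.2, -1.0, -1.2]
grip_width: 0.0357
gripper_force: 35.5
```

```bash
python3 g.py .55 -.2527 .36 -61
python3 - <<'E'
from h import *
p=viewer.grab_frame("side");x,y,w,h=360,250,120,150
cv2.imwrite("pics/off.png",cv2.convertScaleAbs(cv2.resize(p["pixels"][y:y+h,x:x+w,::-1],None,fx=4,fy=4,interpolation=cv2.INTER_CUBIC),alpha=1.4))
E
```

```text
clk 8.0333 tcp [ 0.5118 -0.2803  0.1895] ydeg -61.16570119379275 tilt -0.9999999844906002 J [-0.2647  0.5074  0.9001  1.8644 -0.4702  0.9982 -0.2297]
cmd [ 0.2339 -0.0292 -0.8527] turn -0.001841124375474996 F [ 0.2266 -0.9873 -1.1874] 0.03567181555915458 35.52743384534551
```

View pics/off.png

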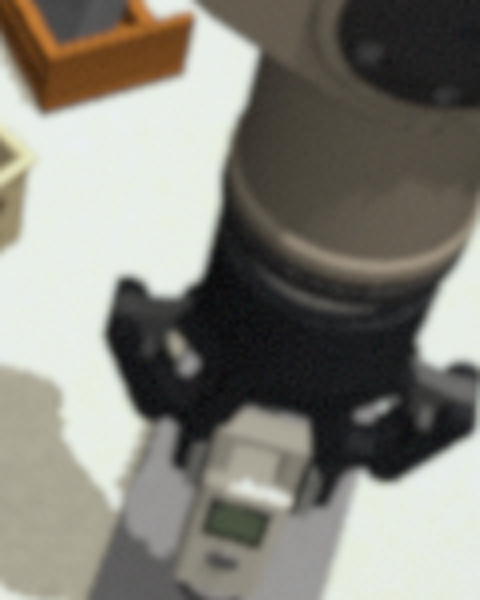

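It's off the hook: the frame is clear and held upright, with its top at crop (262,415). I'll raise it, then carry it across.

Call:
play_rows:
  commands:
    - [[1, 0, 0, -0.05, 0], [1, 0, 0, -0.12, 0], [1, 0, 0, -0.2, 0], [1, 0, 0, -0.28, 0], [1, 0, 0, -0.36, 0], [1, 0, 0, -0.44, 0], [1, 0, 0, -0.52, 0], [1, 0, 0, -0.59, 0], [1, 0, 0, -0.63, 0], [1, 0, 0, -0.65, 0], [1, 0, 0, -0.65, 0]]

```text
clock: 9.0
tcp_pos: [0.5136, -0.2796, 0.3201]
orientation: [3.041, 0.786, 0.002]
contact_force: [-0.0, 0.8, -0.5]
grip_width: 0.0356
gripper_force: 35.5
```

Call:
play_rows:
  commands:
    - [[1, 0.02, -0.025, 0, 0], [1, 0.06, -0.075, 0, 0], [1, 0.12, -0.145, 0, 0], [1, 0.18, -0.215, 0, 0], [1, 0.24, -0.285, 0, 0], [1, 0.3, -0.355, 0, 0], [1, 0.36, -0.425, 0, 0], [1, 0.42, -0.495, 0, 0], [1, 0.48, -0.57, 0, 0], [1, 0.54, -0.64, 0, 0], [1, 0.6, -0.71, 0, 0]]

```text
clock: 9.92
tcp_pos: [0.549, -0.0955, 0.3183]
orientation: [-3.041, -0.786, 0.003]
contact_force: [-0.0, -0.1, -1.2]
grip_width: 0.0355
gripper_force: 35.6
```

Call:
play_rows:
  commands:
    - [[1, 0.06, -0.07, 0, 0], [1, 0.12, -0.14, 0, 0], [1, 0.18, -0.21, 0, 0], [1, 0.24, -0.28, 0, 0], [1, 0.3, -0.355, 0, 0], [1, 0.36, -0.425, 0, 0], [1, 0.42, -0.495, 0, 0], [1, 0.48, -0.57, 0, 0], [1, 0.54, -0.64, 0, 0], [1, 0.6, -0.71, 0, 0]]

```text
clock: 10.75
tcp_pos: [0.5854, 0.0868, 0.3185]
orientation: [-3.042, -0.785, 0.002]
contact_force: [-0.2, 0.3, -0.9]
grip_width: 0.0354
gripper_force: 35.6
```

Call:
play_rows:
  commands:
    - [[1, 0.06, -0.07, 0, 0], [1, 0.12, -0.14, 0, 0], [1, 0.18, -0.21, 0, 0], [1, 0.24, -0.28, 0, 0], [1, 0.3, -0.355, 0, 0], [1, 0.36, -0.425, 0, 0], [1, 0.42, -0.495, 0, 0], [1, 0.48, -0.57, 0, 0], [1, 0.54, -0.64, 0, 0], [1, 0.58, -0.68, 0, 0], [1, 0.6, -0.71, 0, 0], [1, 0.6, -0.71, 0, 0]]

```text
clock: 11.75
tcp_pos: [0.622, 0.2695, 0.3188]
orientation: [3.041, 0.788, -0.001]
contact_force: [0.6, 0.2, -1.1]
grip_width: 0.0353
gripper_force: 35.6
```

```bash
python3 g.py .6213 .267 .225 -61
python3 - <<'E'
from h import *
ims=[]
for n,(x,y,w,h) in(("side",(200,100,100,150)),("top",(190,160,100,150))):
    p=viewer.grab_frame(n);im=cv2.resize(p["pixels"][y:y+h,x:x+w,::-1],None,fx=4,fy=4,interpolation=cv2.INTER_CUBIC)
    ims.append(cv2.convertScaleAbs(im,alpha=1.4))
cv2.imwrite("pics/cal.png",np.hstack(ims))
E
```

```text
clk 11.75 tcp [0.622  0.2695 0.3188] ydeg -60.93466067785972 tilt -0.999999898217067 J [-1.0742  0.5483  0.8986  1.4807 -0.4341  1.3222 -1.2036]
cmd [-0.0087  0.0092  0.469 ] turn 0.0007259924682253389 F [ 0.5842  0.2241 -1.1068] 0.035289125078809644 35.5886008249945
```

View pics/cal.png

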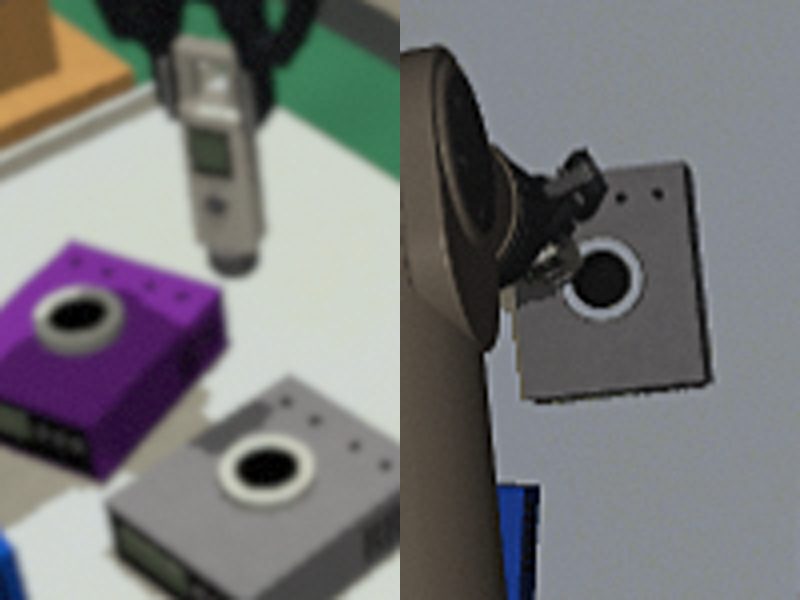

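The side view shows the thermometer hanging upright with its nose at crop (233,262), beyond the collar at (267,467). I'll compare this with the pose I expect.

Run:
```python
from h import *
np.set_printoptions(precision=1,suppress=True)
p=viewer.grab_frame("side");o=np.array(get_obs()["tcp_pos"])
yw=np.radians(29);ax=np.array([np.cos(yw),np.sin(yw),0]);ay=np.array([-np.sin(yw),np.cos(yw),0])
L=o+[0,0,-.0917];Z=np.array([0,0,1])
f=lambda P:((proj(p,P)-[200,100]+.5)*4-.5)
print("axis",f(np.array([L+Z*z for z in(0,.018,.107,.138)])))
print("frame top +-y",f(np.array([L+Z*.138+s*.018*ay for s in(1,-1)])),"body top front",f(np.array([L+Z*.107-.012*ax+s*.018*ay for s in(1,-1)])))
t=np.linspace(0,2*np.pi,40);C=f(np.array([L+.015*(np.cos(a)*ax+np.sin(a)*ay) for a in t]));print("lens bbox",C.min(0),C.max(0))
im=cv2.resize(p["pixels"][100:180,235:275,::-1],None,fx=7,fy=7,interpolation=cv2.INTER_CUBIC);im=cv2.convertScaleAbs(im,alpha=1.4)
g=lambda P:np.int32((proj(p,P)-[235,100]+.5)*7)
circ=lambda z,r_:np.array([L+Z*z+r_*(np.cos(a)*ax+np.sin(a)*ay) for a in t])
box=lambda z,hx:np.array([L+Z*z+i*hx*ax+j*.018*ay for i,j in((1,1),(1,-1),(-1,-1),(-1,1))])
im0=im.copy()
for P in(circ(0,.015),circ(.018,.015),box(.107,.012),box(.138,.006)): cv2.polylines(im,[g(P)],True,(0,0,255),1)
cv2.imwrite("pics/ov2.png",np.hstack([im0,im]))
```

```text
axis [[245.1 263.9]
 [241.9 237.6]
 [224.8  96.7]
 [218.3  43.2]]
frame top +-y [[185.6  37.9]
 [251.4  48.7]] body top front [[183.  103.4]
 [247.9 114.8]]
lens bbox [218.1 247.5] [272.1 280.6]
```

View pics/ov2.png

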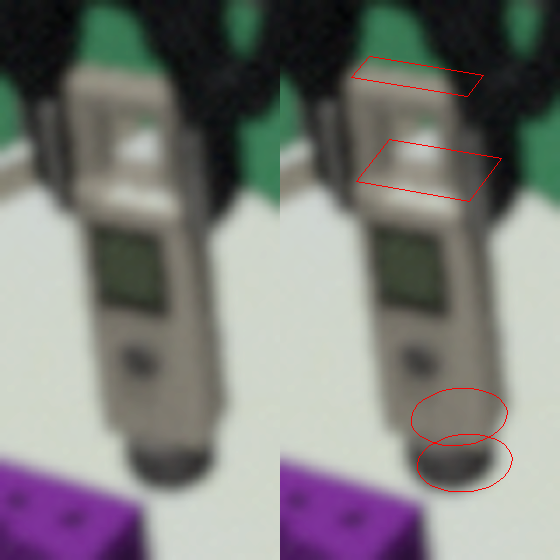

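The overlay shows the stick about where I expected it. The nose sits at crop (171,465) against a predicted (185,463), so it may be 3–4 mm off or slightly tilted. I'll measure its outline edges numerically and fit offset and tilt.

```bash
cat > fit.py <<'E'
from h import *
from scipy.optimize import least_squares
from scipy.spatial import ConvexHull
np.set_printoptions(precision=4,suppress=True)
def run(n=4):
    ps=[viewer.grab_frame("side") for _ in range(n)];p=ps[-1]
    g=np.mean([q["pixels"].astype(float) for q in ps],0).mean(2)
    o=np.array(get_obs()["tcp_pos"])
    yw=np.radians(29);A=np.array([[np.cos(yw),-np.sin(yw),0],[np.sin(yw),np.cos(yw),0],[0,0,1]])
    t=np.linspace(0,2*np.pi,60)
    body=np.array([(i*.012,j*.018,z) for z in(.018,.104) for i in(1,-1) for j in(1,-1)])
    nose=np.array([(.015*np.cos(a),.015*np.sin(a),z) for z in(0,.018) for a in t])
    pv=np.array([0,0,.112])
    def sil(q,pts): # q: offset along A axes (m), tilt rx, ry about grip
        R=cv2.Rodrigues(np.array([q[3],q[4],0.]))[0]
        P=((pts-pv)@R.T+pv+np.array(q[:3]))@A.T+o+[0,0,-.0917]
        h=proj(p,P);return h[ConvexHull(h).vertices]
    def cross(poly,row):
        x=[]
        for a,b in zip(poly,np.roll(poly,-1,0)):
            if (a[1]-row)*(b[1]-row)<0: x.append(a[0]+(row-a[1])*(b[0]-a[0])/(b[1]-a[1]))
        return (min(x),max(x)) if len(x)>1 else (np.nan,np.nan)
    def edge(line,c,sg,w=4):  # parabolic peak of gradient
        gr=sg*np.gradient(cv2.GaussianBlur(line[None],(0,0),.8)[0]);c=int(round(c));s=gr[c-w:c+w+1];i=c-w+int(s.argmax())
        a,b,d=gr[i-1:i+2];return i+.5*(a-d)/(a-2*b+d),gr[i]
    z=[0,0,0,0,0];B=sil(z,body);N=sil(z,nose);C=proj(p,(o+[0,0,-.0917])[None])[0];obs=[]
    zt=lambda h:proj(p,(o+[0,0,-.0917+h])[None])[0][1]
    for k,poly,r0,r1 in((0,B,zt(.085),zt(.03)),(1,N,zt(.009),zt(.002))):
        for r_ in range(int(r0)+1,int(r1)+1):
            l,rr=cross(poly,r_)
            if np.isnan(l): continue
            e=edge(g[r_],l,-1);f=edge(g[r_],rr,1);obs.append((k,r_,e[0],f[0],l,rr,e[1],f[1]))
    cu=int(round(C[0]))-2; eb=edge(g[:,cu],N[:,1].max(),1)
    return p,o,g,sil,cross,body,nose,np.array(obs),(cu,eb,N[:,1].max())
if __name__=="__main__":
    *_,obs,b=run();print(obs.round(1));print(b)
E
python3 fit.py
```

```text
[[  0.  133.  246.6 265.2 246.3 267.1  26.   22.6]
 [  0.  134.  246.7 265.  246.5 267.2  25.9  23.8]
 [  0.  135.  246.8 265.  246.6 267.3  26.8  23.8]
 [  0.  136.  246.9 265.1 246.7 267.4  27.7  23.1]
 [  0.  137.  247.  265.2 246.9 267.5  27.4  23.1]
 [  0.  138.  247.1 265.2 247.  267.7  25.9  23.1]
 [  0.  139.  247.3 265.3 247.2 267.8  25.   22.9]
 [  0.  140.  247.5 265.4 247.3 267.9  24.5  22.6]
 [  0.  141.  247.7 265.5 247.4 268.   25.7  22.2]
 [  0.  142.  247.8 265.6 247.6 268.1  26.4  22.2]
 [  0.  143.  247.8 265.7 247.7 268.2  24.9  22.5]
 [  0.  144.  247.7 265.9 247.9 268.3  21.5  22.6]
 [  0.  145.  247.6 266.  248.  268.4  18.8  22.1]
 [  0.  146.  247.7 266.2 248.1 268.5  17.8  21.5]
 [  0.  147.  247.8 266.3 248.3 268.6  17.3  21.2]
 [  0.  148.  247.9 266.3 248.4 268.7  17.1  20.7]
 [  0.  149.  248.1 266.4 248.6 268.8  17.2  20.7]
 [  0.  150.  248.4 266.5 248.7 268.9  17.6  20.1]
 [  0.  151.  248.5 266.6 248.9 269.   17.7  20. ]
 [  0.  152.  248.6 266.7 249.  269.1  17.7  20.4]
 [  0.  153.  248.7 266.9 249.1 269.2  17.3  20.5]
 [  0.  154.  248.8 267.  249.3 269.3  17.2  20.7]
 [  1.  163.  252.2 265.6 253.6 267.3  22.4  21.4]
 [  1.  164.  252.5 265.4 253.7 267.4  24.6  26.2]]
(259, (np.float64(169.44045172647907), np.float64(27.6036132154473)), np.float64(169.65835215077539))
```

The fit shows only a small discrepancy: the nose is about 1.5 px (3 mm) to the left, the height agrees, and the tilt is about 1°. I'll come down partway with that correction, then re-measure against the collar.

Call:
play_rows:
  commands:
    - [[1, -0.006, 0.022, 0.05, 0], [1, -0.006, 0.022, 0.12, 0], [1, -0.006, 0.022, 0.2, 0], [1, -0.006, 0.022, 0.28, 0], [1, -0.006, 0.022, 0.36, 0], [1, -0.006, 0.022, 0.43, 0], [1, -0.006, 0.022, 0.49, 0], [1, -0.006, 0.022, 0.53, 0], [1, -0.006, 0.022, 0.56, 0], [1, -0.006, 0.022, 0.57, 0], [1, -0.006, 0.022, 0.57, 0]]

```text
clock: 13.02
tcp_pos: [0.6232, 0.2629, 0.2051]
orientation: [3.042, 0.785, -0.0]
contact_force: [-0.7, -0.1, -0.7]
grip_width: 0.0356
gripper_force: 35.6
```

Run:
```python
from h import *
import fit
p,o,g,sil,cross,body,nose,obs,b=fit.run()
print("tcp",o,"obs");print(obs[::4].round(1));print(obs[obs[:,0]==1].round(1));print("bottom",b)
print("lens proj",proj(p,(o+[0,0,-.0917])[None]),"rim proj",proj(p,np.array([[.6204,.2668,.072],[.6204,.2668,.0]])))
print(g[196:228:1,254:282:2].round().astype(int))
```

```text
tcp [0.6236 0.2631 0.2061] obs
[[  0.  176.  250.2 272.1 253.7 272.9   7.3  22.6]
 [  0.  180.  247.6 271.  254.3 273.4   5.   23.5]
 [  0.  184.  256.4 271.3 254.9 273.8   4.9  23.4]
 [  0.  188.  260.4 271.8 255.4 274.2   0.9  21.3]
 [  0.  192.  256.6 272.2 256.  274.6  12.9  20.7]
 [  1.  203.  257.8 271.6 260.3 273.   14.4  10.1]]
[[  1.  202.  258.  272.2 260.2 272.9  17.9   7.8]
 [  1.  203.  257.8 271.6 260.3 273.   14.4  10.1]]
bottom (265, (np.float64(208.0185267016925), np.float64(12.01845911313141)), np.float64(208.10673973002187))
lens proj [[266.7912 203.8662]] rim proj [[266.4023 216.5084]
 [268.964  236.6673]]
[[149 117  85  78  76  84  88  90  80  79  96 113 136 148]
 [150 120  86  80  80  86  88  89  81  79  93  99 119 140]
 [151 122  87  82  83  87  88  89  81  79  94  96 103 125]
 [151 126  91  85  85  87  88  90  81  77  94  96  98 108]
 [151 134  99  84  86  87  88  89  80  73  94  96  96  98]
 [149 141 107  81  84  86  88  88  78  75  94  97  96  96]
 [139 135 104  72  78  83  82  82  72  82  95  96  95  96]
 [118 108  82  56  69  75  71  68  61  85  96  94  86
[... 722 characters left out ...]
9  87  16   1   1   1   3   1   5  80 140 119  99]
 [109 140  97  15   2   1   2   2   2   4  83 140 118 100]
 [112 142 106  25   1   1   3   1   1  22  94 140 112 100]
 [105 141 119  47   7   2   2   3  11  52 113 136 102  99]
 [ 96 135 133  79  26  11  11  18  44  91 130 126  92  99]
 [ 92 124 141 112  65  46  46  55  87 122 134 109  90  99]
 [ 93 105 137 134 107  96  96 101 122 135 124  91  92 100]
 [ 94  86 120 137 132 130 130 131 135 129 104  83  94 100]
 [ 96  82  96 121 130 134 135 132 126 109  89  87  97 100]
 [ 99  91  82  95 108 117 117 112 102  92  88  93  99 100]
 [100  98  87  82  88  95  96  92  88  88  94  99  99 100]
 [100  99  95  87  86  87  88  87  90  91  98  99 100  99]]
```

Relative to the collar, the lens is centred to within about 2 mm and its height reads as predicted (about 42 mm above the rim). Final descent with a small trim.

Call:
play_rows:
  commands:
    - [[1, 0.002, -0.003, 0.015, 0], [1, 0.004, -0.006, 0.035, 0], [1, 0.004, -0.006, 0.055, 0], [1, 0.004, -0.006, 0.075, 0], [1, 0.004, -0.006, 0.09, 0], [1, 0.004, -0.006, 0.1, 0], [1, 0.004, -0.006, 0.11, 0], [1, 0.004, -0.006, 0.11, 0], [1, 0.004, -0.006, 0.11, 0], [1, 0.004, -0.006, 0.11, 0], [1, 0.004, -0.006, 0.11, 0]]

```text
clock: 14.13
tcp_pos: [0.6234, 0.2644, 0.1835]
orientation: [-3.042, -0.785, -0.001]
contact_force: [0.3, -0.2, -0.1]
grip_width: 0.0357
gripper_force: 35.6
```

```bash
python3 g.py .6236 .2646 .1837 -61;python3 - <<'E'
from h import *
import fit
p,o,g,sil,cross,body,nose,obs,b=fit.run()
print("tcp",o);print(obs[obs[:,0]==0][::5].round(1));print("bottom pred",b[2])
print("lens proj",proj(p,(o+[0,0,-.0917])[None]),proj(p,np.array([[.6204,.2668,.072],[.6204,.2668,.092]])))
print(g[204:226:1,254:282:2].round().astype(int))
E
```

```text
clk 14.1333 tcp [0.6234 0.2644 0.1835] ydeg -61.06150148533726 tilt -0.9999999192842014 J [-1.0276  0.6556  0.8199  1.6345 -0.528   1.0861 -1.1241]
cmd [ 0.0014 -0.0001 -0.0008] turn -0.0006833498370807323 F [ 0.2999 -0.1999 -0.0997] 0.035688245501023376 35.588139940591645
tcp [0.6233 0.2645 0.1834]
[[  0.  184.  256.  271.8 254.4 273.3   4.7  22.5]
 [  0.  189.  256.5 271.4 255.1 273.8   6.3  23.6]
 [  0.  194.  255.6 272.8 255.8 274.3  18.5  17.4]
 [  0.  199.  256.2 273.1 256.6 274.8  18.9   6.4]]
bottom pred 214.81275073011633
lens proj [[267.1809 210.5745]] [[266.4023 216.5084]
 [265.6507 210.5691]]
[[100  89  85  81  80  86  88  90  83  78  91  91  68  84]
 [ 80  72  83  82  84  87  88  90  84  80  94  90  63  82]
 [ 66  65  81  84  86  87  88  89  84  82  95  93  79  90]
 [ 60  62  75  80  85  87  88  89  84  83  95  95  92  95]
 [ 60  60  64  70  82  85  86  88  80  80  88  88  92  97]
 [ 59  60  59  60  75  79  81  80  70  74  78  74  86  97]
 [ 60  60  63  54  61  70  70  61  53  74  78  68  82  98]
 [ 60  62  73  59  47  55  54  44  42  76  87  76  87  98]
 [ 61  69  84  65  41  45  46  39  36  67  89  93  96  99]
 [ 63  78  88  61  37  42  43  37  27  45  90 115 107 100]
 [ 67  88  83  45  27  36  38  32  16  22  89 133 116  99]
 [ 80 100  75  24  14  23  25  17   5   6  84 140 120  99]
 [ 95 119  74  13   3   9   9   5   3   2  80 140 119  99]
 [108 133  87  12   2   2   4   3   1   6  83 141 118  99]
 [112 140 103  25   3   3   1   4   3  21  94 140 113 100]
 [105 140 118  47   5   2   2   3  12  51 113 136 103  99]
 [ 96 135 134  79  27   9  11  19  44  90 130 126  92  99]
 [ 93 123 141 112  65  47  47  56  87 122 134 109  90  99]
 [ 93 105 137 134 107  96  96 101 122 135 124  91  93  99]
 [ 95  87 121 137 133 130 130 131 135 129 105  83  94 100]
 [ 96  82  96 121 130 134 135 132 126 109  89  87  98 100]
 [ 98  91  82  95 108 116 117 111 103  92  88  93  99 101]]
```

The nose centre is at column 265.7 against a target of 265.65. Its lower edge is at row 215 against a predicted 214.8, and there's no contact force. Handing in.

```bash
python3 -c "
from h import *
print(r.hand_in())"
```

```text
the job is handed in; nothing more can be done
None
```

The job is handed in with the thermometer still gripped upright over the grey calibrator's cavity: by my measurements the lens is about 20 mm above the collar and within about 2 mm of centre, and I saw no sign of contact on the way.

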